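Mount the large painting panel on the table easel

ROBOT

A 7-joint arm with a two-finger parallel gripper is mounted at the origin on the work surface. World frame = base frame: x ahead of the robot, y to its left, z up, the work surface at z = 0. Lengths are in m, angles in rad, forces in N, time in s.
With the tool pointing down it reaches from about 0.425 to 0.825 m from the base axis. Payload 3.6 kg.
Tool frame: the origin (TCP) lies at the very end of the fingers, on their centre line; the grasp point (between the pads) lies 19 mm behind it; z points along the fingers, y is the line along which they close (so a half turn about z gives the same grasp; the last joint's range is limited). The gripper opens to 93 mm and grips with 3 to 60 N. Pads are 15 mm wide; open, the fingers measure 128 mm over their backs; the gripper's body (75 mm by 188 mm) begins 65 mm behind the grasp point.
Start: joints at [1.274, 0.615, -0.013, 1.423, 0.008, 1.103, -0.04], TCP at [0.174, -0.626, 0.219] pointing down, gripper open.
Joint ranges: [-3.12, 3.12], [-0.3, 2.06], [-1.34, 1.32], [0.26, 2.42], [-1.36, 4.5], [0.01, 1.98], [-2.84, 2.84]. Speed limits (rad/s): [2.79, 2.79, 3.14, 3.14, 3.14, 3.14, 3.14].

INTERFACE

Orientations are given as a rotation vector (axis times angle).
In Python, from workcell import bot gives the robot as it stands.
- The arm moves only by the shell command python3 drive.py 'ROWS' [FORCE]. ROWS is a JSON object whose key "moves" holds a list of rows, 1 to 8 of them, each of 5 numbers: the finger opening in m, then dx, dy, dz in m, then a turn about the tool's z in rad; each row is the pose to reach, as a shift and turn from the pose commanded when the command began, along the tool's axes at that moment; what a row does not reach only later rows make up. A row lasts 1/10 s, in which the tool goes at most 0.05 m and 0.15 rad, less where a joint would pass 70% of its speed; a pose out of reach is approached as far as the arm can. The fingers move at their own pace and stop on an object; FORCE is the grip in N (left out, the last holds). Time passes only in rows, so rows that do not move let the fingers close. It prints the time, the measured TCP pose, the force, the opening and the grip force at its end. Input that does not fit is refused with a message, and nothing moves.
- bot.state(): the state, without advancing time (a new reading comes with each control period).
- bot.grab_frame(name): name is "side" or "top" or "wrist"; returns a dict with "img" (480x640x3 uint8, red, green, blue), "fx", "fy", "cx", "cy" (pixels), "pose" (4x4, takes a point from camera to world coordinates). Camera axes: x right, y down, z forward; pixel columns grow to the right and rows downward; lengths in m; the calibration is good to about 2 mm. A picture is of the moment at which its call begins. There is no depth.
- bot.sign_off(): hands the job in; it is judged then, once.
The state is a dict: "clock": time; "joints": joint angles; "dq": joint speeds; "tau": joint torques, N m; "position": TCP position; "orientation": TCP orientation; "force": force on the tool from outside, world axes, zero at the start; "torque": the same for the moment, N m; "grip_width": finger opening in m; "gripper_force": force on a finger pad.
Only numpy, scipy, OpenCV 4.12 (cv2) and the standard library are available. Lean on these libraries where they do the work, as an engineer would, in place of code of your own. Each camera call takes 0.05 s, during which the arm holds its last target. There are 200 camera calls.

TASK

Draw the slide bolt fully back on the small table easel, slide the largest of the three wooden painting panels straight up out of the slotted rack, and set it gently into the easel's sloping pocket with its smooth white face outward (up) and its battened back against the easel, right way up and resting fully on the bottom ledge between the side strips. Then push the slide bolt back in so that it lies fully across the panel. Leave the two small panels in the rack and do not disturb the brush jar or the tin.

Things in the scene. Friction and masses are not known exactly. Their poses are not given: they have to be found in the camera images.
- pocket: Tilted pocket of the easel, open above. Origin: mid-width, where its floor meets the bottom ledge, 50 mm above the table. x runs DOWN the slope (66 deg below level), y level sideways, z straight out of the floor (up and away from the robot). Floor x = -105 to 0 mm; side strips 20 mm high at y = +-71 mm (142 mm between); ledge x = 0 to 16 mm, 30 mm high.
- easel: Fixed wooden table easel carrying the pocket; origin on the table; its place and yaw vary. A large panel seated white face out lies on its battens: lower edge at pocket x = 0, white face 18 mm above the floor, and its top 55 mm overhangs the floor's upper end, where a finger has room behind it. Outside half-width 83 mm; a bolt guide block on the +y side reaches y = 125 mm.
- keeper (a joint): Slide bolt: flat steel bar 18 x 8 mm sliding along the pocket's y, 70 mm up the slope from the ledge, underside 22 mm above the pocket floor. 0 m = fully in, its end 21 mm from the pocket's midline, over the panel; grows as drawn out to +y; 0.07 m = fully out, clear of the pocket. Stays where left; friction about 2 N.
- keeper_knob (a point): Top of the bolt's handle: a vertical dark wooden post 16 mm thick (19 mm at the top 6 mm), 50 mm tall, near the bar's outer end (pocket y = 140 mm when the bolt is in). Moves with the bolt; can be pinched from above.
- panel: The large panel, loose, in a rack slot: plywood 8 mm thick, 130 wide, 160 tall, about 0.2 kg. Origin: middle of lower edge, mid-thickness. z to its top edge, x out of its smooth white face, y along its width. Back (-x) has two upright battens 14 mm wide, 10 mm thick at y = +-45 mm, 44 to 145 mm above the lower edge; between them the top edge is plain and can be pinched across 8 mm.
- panel_face (a point): Centre of the large panel's white front face, 80 mm above its lower edge.
- panel_top (a point): Middle of the large panel's top edge.
- rack: Fixed wooden rack, 190 x 150 mm, 48 mm high. Origin under its centre; three slots along its y at x = -55, 0 and 55 mm, 10.5 mm wide and 36 mm deep (slot floor 12 mm above the table). Which panel stands in which slot varies, and so does the rack's yaw.
- small_a: Small panel, 110 wide x 95 mm tall, same make, standing in a rack slot; its white face looks the other way from those of the other two panels. Origin as for the large one. Must stay.
- small_b: Small panel, 110 wide x 85 mm tall, same make, standing in a rack slot. Must stay.
- brush_jar: Glass jar of brushes, 88 mm across, about 310 mm tall with the brushes. Origin under its centre. Must stay.
- tin: Open steel tin, 90 mm across, 95 mm tall. Origin under its centre. Must stay.

How it is judged:
On the way, in this order (a step that is already met when the one before it is completed fails the run):
1. the slide bolt is drawn out at least 55 mm (value of joint keeper above 0.055 m), for 0.1 s.
2. the large panel is lifted clear of the rack's slots (height (world z) of panel above 0.06 m), for 0.1 s.
3. the large panel is home in the easel's pocket, white face outward, with the bolt still out (z of panel_face in the frame of pocket between 0.013 and 0.023 m and z of panel_top in the frame of pocket between 0.006 and 0.022 m and x of panel in the frame of pocket above -0.008 m and x of panel_top in the frame of pocket below -0.15 m and y of panel in the frame of pocket between -0.012 and 0.012 m and y of panel_top in the frame of pocket between -0.015 and 0.015 m and value of joint keeper above 0.04 m), for 0.2 s.
4. the bolt is pushed in across the panel (value of joint keeper below 0.01 m), for 0.1 s.
At the end, for the whole second after the job is handed in: Large panel at rest in the pocket, top up the slope, white face out (face 13 to 23 mm, top edge 6 to 22 mm above the floor plane), lower edge within 8 mm of the ledge, bottom within 12 and top within 15 mm of the midline; slide bolt in to within 10 mm (z of panel_face in the frame of pocket between 0.013 and 0.023 m and z of panel_top in the frame of pocket between 0.006 and 0.022 m and x of panel in the frame of pocket above -0.008 m and x of panel_top in the frame of pocket below -0.15 m and y of panel in the frame of pocket between -0.012 and 0.012 m and y of panel_top in the frame of pocket between -0.015 and 0.015 m and value of joint keeper below 0.01 m and linear speed of panel below 0.02 m/s); the robot touches nothing.
It fails at once if a small panel is moved more than 25 mm (distance of any of small_a, small_b from where it was at the start of the episode above 0.025 m).
It fails at once if the brush jar or the tin is moved more than 30 mm (distance of any of brush_jar, tin from where it was at the start of the episode above 0.03 m).
It fails at once if the panel is dropped or rammed into the pocket (more than 60 N between them) (contact force between panel and pocket above 60 N).
It also fails if it takes over 67 s, if anything falls off the work surface, if the arm or the gripper's body presses on something with over 40 N, if the wrist force passes 120 N, or if a joint passes its speed limit or range.

## Working session

There is one attempt and no reset: what is moved stays moved. The work goes in short steps, Python scripts to look and compute and a shell command to move; the robot and the scene stay as the last step left them, time stands still between calls to the robot, and variables do not carry over. Pictures are saved under pics/ and viewed, at most 10 in all, crops included, and the job is handed in when it is done.

```bash
ls; mkdir -p pics; python3 - <<'E'
from workcell import bot
import cv2,numpy as np
s=bot.state();print({k:np.round(v,3) for k,v in s.items()})
for n in("top","side"):
    f=bot.grab_frame(n);cv2.imwrite(f"pics/{n}0.png",f["img"][:,:,::-1]);print(n,f["fx"],f["fy"],f["cx"],f["cy"]);print(np.round(f["pose"],4).tolist())
E
```

```text
drive.py
pics
workcell.py
{'clock': np.float64(0.0), 'joints': array([ 1.273,  0.616, -0.013,  1.425,  0.008,  1.103, -0.04 ]), 'dq': array([-0.   , -0.   , -0.001,  0.001, -0.001,  0.002, -0.001]), 'tau': array([-1.0000e-03, -4.5894e+01,  2.0900e-01, -1.6574e+01, -6.1000e-02,
        2.0000e-02,  0.0000e+00]), 'position': array([ 0.174, -0.626,  0.217]), 'orientation': array([-3.11e+00, -4.24e-01,  1.00e-03]), 'force': array([-0.756,  0.297,  0.185]), 'torque': array([ 0.044, -0.002,  0.008]), 'gripper_force': np.float64(0.0), 'grip_width': np.float64(0.093)}
top 540.9343528391377 540.9343528391377 315.55235212641355 240.20869036310378
[[0.0232, -0.9931, 0.1147, 0.4005], [-0.9997, -0.0225, 0.0072, -0.0317], [-0.0046, -0.1148, -0.9934, 1.3259], [0.0, 0.0, 0.0, 1.0]]
side 563.1834879886534 563.1834879886534 316.6626872916563 249.6407669501687
[[-0.8232, -0.3474, 0.449, -0.1102], [-0.5673, 0.4737, -0.6736, 0.9986], [0.0212, -0.8093, -0.5871, 0.9841], [0.0, 0.0, 0.0, 1.0]]
```

View pics/top0.png

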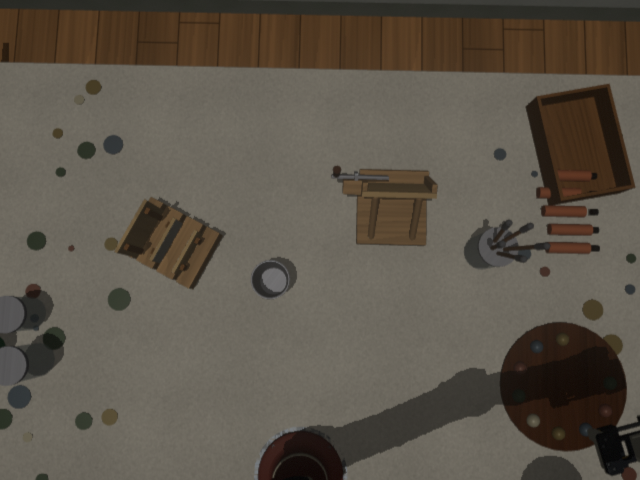

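View pics/side0.png

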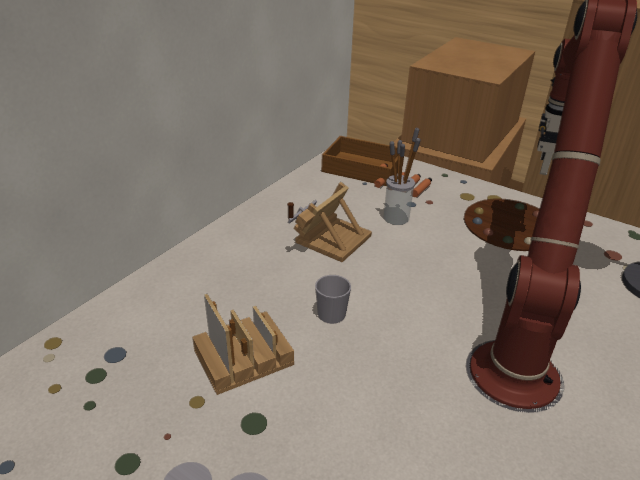

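The top view shows the easel at about px (395,205) with the bolt knob at (337,171), the rack at (170,240), the tin at (270,278) and the jar at (498,246). The side view shows the large panel in the leftmost (far) slot at about (218,335), with a grey-white face toward the camera.

```bash
cat > h.py <<'E'
import numpy as np,cv2
from scipy.spatial.transform import Rotation as R
from workcell import bot
def ray(f,u,v):
    d=f["pose"][:3,:3]@np.array([(u-f["cx"])/f["fx"],(v-f["cy"])/f["fy"],1]);return f["pose"][:3,3],d
def onz(f,u,v,z):
    o,d=ray(f,u,v);return o+d*(z-o[2])/d[2]
def tri(f1,p1,f2,p2):
    o1,d1=ray(f1,*p1);o2,d2=ray(f2,*p2);d1=d1/np.linalg.norm(d1);d2=d2/np.linalg.norm(d2)
    t=np.linalg.lstsq(np.c_[d1,-d2],o2-o1,rcond=None)[0];a=o1+t[0]*d1;b=o2+t[1]*d2;return (a+b)/2,np.linalg.norm(a-b)
def proj(f,p):
    q=np.linalg.inv(f["pose"])@np.append(p,1);return np.array([f["fx"]*q[0]/q[2]+f["cx"],f["fy"]*q[1]/q[2]+f["cy"]])
def save(f,n): cv2.imwrite(f"pics/{n}.png",f["img"][:,:,::-1])
def totool(dw):  # world shift -> tool axes now
    return R.from_rotvec(bot.state()["orientation"]).as_matrix().T@np.array(dw)
E
python3 - <<'E'
from h import *
np.set_printoptions(precision=4,suppress=True)
t=bot.grab_frame("top");s=bot.grab_frame("side")
print("rack c",onz(t,170,243,.048),"jar",onz(t,498,246,.1),"tin",onz(t,270,278,.095))
print("rack top corners",[onz(t,*p,.048) for p in((152,197),(118,250),(193,289),(224,235))])
print("easel base",[onz(t,*p,.01) for p in((357,190),(357,245),(426,246))])
print("knob",tri(t,(337,170),s,(291,205)))
a=cv2.resize(t["img"][185:300,105:235],None,fx=3,fy=3,interpolation=cv2.INTER_CUBIC)
b=cv2.resize(s["img"][285:400,180:310],None,fx=3,fy=3,interpolation=cv2.INTER_CUBIC)
cv2.imwrite("pics/c0.png",np.hstack([a,b])[:,:,::-1])
w=bot.grab_frame("wrist");T=np.eye(4);st=bot.state();T[:3,:3]=R.from_rotvec(st["orientation"]).as_matrix();T[:3,3]=st["position"]
print("cam in tool",np.linalg.inv(T)@w["pose"],w["fx"])
E
```

```text
rack c [0.5335 0.3237 0.048 ] jar [ 0.5382 -0.4381  0.1   ] tin [0.4538 0.0787 0.095 ]
rack top corners [array([0.6437, 0.373 , 0.048 ]), array([0.514 , 0.4465, 0.048 ]), array([0.4258, 0.2636, 0.048 ]), array([0.5556, 0.1959, 0.048 ])]
easel base [array([ 0.6798, -0.1218,  0.01  ]), array([ 0.5429, -0.1238,  0.01  ]), array([ 0.5443, -0.2923,  0.01  ])]
knob (array([ 0.6892, -0.0667,  0.1697]), np.float64(0.00041255679850370593))
cam in tool [[ 0.0007 -0.9666 -0.2562  0.0699]
 [ 1.      0.0009 -0.0006 -0.0007]
 [ 0.0008 -0.2562  0.9666 -0.1662]
 [ 0.      0.      0.      1.    ]] 373.81146621643876
```

View pics/c0.png

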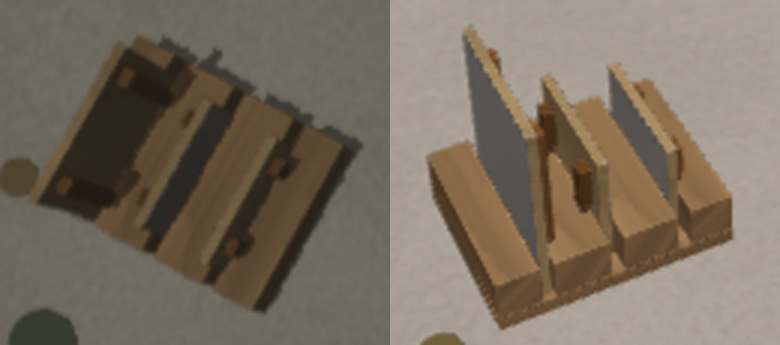

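The enlarged crop shows the large panel's top edge running from (125,40) to (38,200) in the left half. Its battens are on the right-hand side toward the other panels, so its white face looks out to +x+y. The bolt is in, so I'll move over the easel for a wrist view.

```bash
python3 drive.py '{"moves": [[0.093,0,0,-0.1,0],[0.093,0,0,-0.2,0],[0.093,0,0,-0.2,0],[0.093,0,0,-0.2,0],[0.093,0,0,-0.2,0]]}'; python3 -c "
from h import *
s=bot.state();print(totool(np.array([.66,-.13,.42])-s['position']))"
```

```text
clock: 0.75
position: [0.1746, -0.6286, 0.4273]
orientation: [3.097, 0.422, 0.004]
force: [-0.5, -0.2, -0.1]
grip_width: 0.0932
gripper_force: 0.0
[ 0.60108218 -0.35069348  0.00186886]
```

```bash
r='x'; python3 drive.py '{"moves": [[0.093,0.04,-0.025,0,-0.14],[0.093,0.08,-0.05,0,-0.28],[0.093,0.12,-0.075,0,-0.42],[0.093,0.16,-0.1,0,-0.56],[0.093,0.2,-0.12,0,-0.7],[0.093,0.24,-0.14,0,-0.84],[0.093,0.28,-0.165,0,-0.98],[0.093,0.32,-0.19,0,-1.1]]}'; python3 -c "
from h import *
s=bot.state();print(totool(np.array([.66,-.13,.42])-s['position']),R.from_rotvec(s['orientation']).as_matrix()[:,1])"
```

```text
clock: 1.55
position: [0.4322, -0.3561, 0.4181]
orientation: [-2.427, -1.994, 0.0]
force: [1.9, 0.7, -0.5]
grip_width: 0.0928
gripper_force: 0.0
[ 0.26597442  0.17969448 -0.00195567] [ 9.81029292e-01 -1.93858425e-01 -6.62862400e-04]
```

```bash
python3 drive.py '{"moves": [[0.093,0.04,0.027,0,-0.1],[0.093,0.08,0.054,0,-0.2],[0.093,0.12,0.081,0,-0.2],[0.093,0.16,0.108,0,-0.2],[0.093,0.2,0.135,0,-0.2],[0.093,0.24,0.16,0,-0.2],[0.093,0.265,0.18,0,-0.2],[0.093,0.265,0.18,0,-0.2]]}'; python3 drive.py '{"moves": [[0.093,0,0,0,0]]}'; python3 -c "
from h import *
f=bot.grab_frame('wrist');save(f,'w1');np.save('w1.npy',f['pose'])"
```

```text
clock: 2.35
position: [0.6627, -0.1275, 0.4156]
orientation: [-2.207, -2.228, -0.002]
force: [0.2, -0.1, 0.5]
grip_width: 0.0931
gripper_force: 0.0
clock: 2.45
position: [0.6605, -0.1332, 0.4174]
orientation: [-2.219, -2.222, 0.003]
force: [0.9, -0.2, 0.2]
grip_width: 0.0927
gripper_force: 0.0
```

View pics/w1.png

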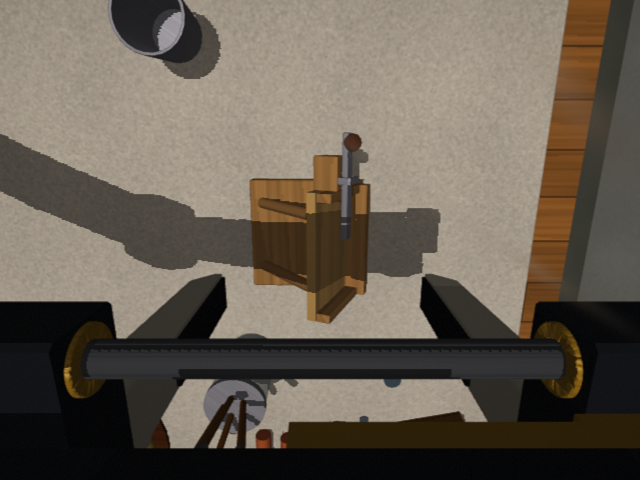

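The wrist view (right is +x, up is +y) shows the knob top at (352,141), the bar's inner end at about (346,236), the base plate's left edge from (250,180) to (253,284), and the ledge's outer edge from (369,184) to (365,293).

```bash
python3 - <<'E'
from h import *
np.set_printoptions(precision=4,suppress=True)
f=bot.grab_frame('wrist');t=bot.grab_frame("top");s=bot.grab_frame("side")
print("ledge",onz(f,369,184,.062),onz(f,365,293,.062))
print("base",onz(f,250,180,.01),onz(f,253,284,.01))
print("knob w",onz(f,352,141,.17),onz(f,352,141,.175)," tri",tri(f,(352,141),s,(291,205)))
print("bar end",onz(f,346,236,.125), "outer",onz(f,346,133,.125))
im=f["img"].astype(int);print("knob mask")
m=((im[...,0]<130)&(im[...,0]-im[...,2]>35)&(im[...,0]>1.8*im[...,2])).astype(np.uint8)[125:160,335:370]
n,l,st,c=cv2.connectedComponentsWithStats(m);print(st,c+[335,125])
a=cv2.resize(f["img"][120:330,240:380],None,fx=2.8,fy=2.8,interpolation=cv2.INTER_CUBIC)
b=cv2.resize(s["img"][180:270,280:380],None,fx=4,fy=4,interpolation=cv2.INTER_CUBIC)
b=cv2.copyMakeBorder(b,0,a.shape[0]-b.shape[0],0,0,cv2.BORDER_CONSTANT)
cv2.imwrite("pics/c1.png",np.hstack([a,b])[:,:,::-1])
E
```

```text
ledge [ 0.7224 -0.1247  0.062 ] [ 0.7215 -0.2882  0.062 ]
base [ 0.5467 -0.1247  0.01  ] [ 0.5431 -0.2947  0.01  ]
knob w [ 0.6897 -0.0661  0.17  ] [ 0.6894 -0.066   0.175 ]  tri (array([ 0.6893, -0.0663,  0.1698]), np.float64(0.0010253953292564011))
bar end [ 0.6877 -0.1831  0.125 ] outer [ 0.6858 -0.0572  0.125 ]
knob mask
[[   0    0   35   35 1020]
 [  10    8   16   16  182]
 [   0   29    1    1    1]
 [   2   30    5    5   22]] [[352.1637 142.0206]
 [352.7802 140.011 ]
 [335.     154.    ]
 [338.7273 156.9545]]
```

View pics/c1.png

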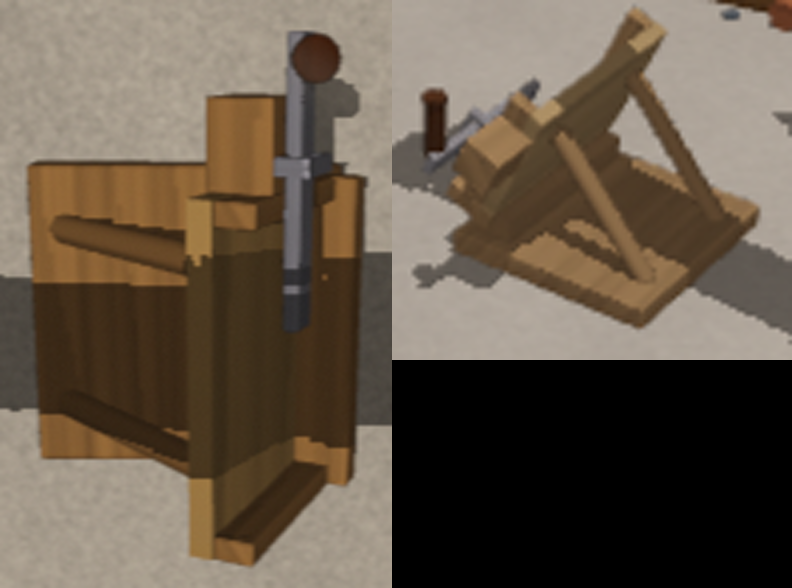

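```bash
python3 drive.py '{"moves": [[0.05,0.04,0.015,0,0],[0.05,0.067,0.029,0.03,0],[0.05,0.067,0.029,0.08,0],[0.05,0.067,0.029,0.13,0],[0.05,0.067,0.029,0.18,0],[0.05,0.067,0.029,0.21,0],[0.05,0.067,0.029,0.245,0],[0.05,0.067,0.029,0.272,0]]}'; python3 drive.py '{"moves": [[0.05,0,0,0,0],[0.01,0,0,0,0],[0.01,0,0,0,0],[0.01,0,0,0,0],[0.01,0,0,0,0]]}' 25
```

```text
clock: 3.45
position: [0.6882, -0.0686, 0.1451]
orientation: [-2.224, -2.219, 0.003]
force: [0.4, -0.3, -0.1]
grip_width: 0.0503
gripper_force: 0.0
clock: 3.95
position: [0.6902, -0.0666, 0.1484]
orientation: [2.22, 2.22, 0.003]
force: [-0.3, -0.3, -0.0]
grip_width: 0.0226
gripper_force: 0.0
```

```bash
python3 drive.py '{"moves": [[0.01,0,0,0,0],[0.01,0,0,0,0],[0.01,0,0,0,0]]}'; python3 drive.py '{"moves": [[0.01,0.015,0,0,0],[0.01,0.03,0,0,0],[0.01,0.045,0,0,0],[0.01,0.06,0,0,0],[0.01,0.069,0,0,0],[0.01,0.069,0,0,0]]}'
```

```text
clock: 4.25
position: [0.6914, -0.0666, 0.1482]
orientation: [2.219, 2.219, 0.006]
force: [3.7, -0.2, 2.8]
grip_width: 0.0176
gripper_force: 25.0
clock: 4.85
position: [0.6916, 0.0025, 0.1481]
orientation: [2.217, 2.219, 0.005]
force: [5.1, -0.7, 3.9]
grip_width: 0.0174
gripper_force: 25.0
```

```bash
python3 drive.py '{"moves": [[0.05,0,0,0,0],[0.05,0,0,0,0],[0.05,0,0,0,0],[0.05,0,0,-0.03,0],[0.05,0,0,-0.08,0],[0.05,0,0,-0.13,0],[0.05,0.02,-0.01,-0.17,-0.1],[0.05,0.05,-0.02,-0.21,-0.25]]}'; python3 -c "
from h import *
f=bot.grab_frame('top');save(f,'t2')
s=bot.state();print(s['position'],totool(np.array([.56,.372,.41])-s['position']),R.from_rotvec(s['orientation']).as_matrix()[:,1])"
```

```text
clock: 5.65
position: [0.6686, 0.0497, 0.3568]
orientation: [-1.926, -2.481, 0.005]
force: [0.2, 0.3, 0.4]
grip_width: 0.0502
gripper_force: 0.0
[0.66837272 0.06053985 0.36506562] [ 0.32932083 -0.02162582 -0.04302652] [0.96430433 0.26459066 0.01043782]
```

```bash
python3 drive.py '{"moves": [[0.09,0.04,-0.003,-0.01,-0.1],[0.09,0.09,-0.006,-0.03,-0.2],[0.09,0.13,-0.01,-0.04,-0.3],[0.09,0.17,-0.015,-0.04,-0.4],[0.09,0.21,-0.02,-0.04,-0.5],[0.09,0.25,-0.02,-0.04,-0.6],[0.09,0.29,-0.02,-0.04,-0.7],[0.09,0.327,-0.02,-0.04,-0.808]]}';python3 drive.py '{"moves": [[0.09,0,0,0,0],[0.09,0,0,0,0]]}'; python3 -c "
from h import *
f=bot.grab_frame('wrist');s=bot.grab_frame('side');save(s,'s2');save(f,'w2')
a=f['img'][0:420,100:560];b=cv2.resize(s['img'][285:400,180:290],None,fx=3,fy=3,interpolation=cv2.INTER_CUBIC)
b=cv2.copyMakeBorder(b,0,a.shape[0]-b.shape[0],0,0,cv2.BORDER_CONSTANT)
cv2.imwrite('pics/c2.png',np.hstack([a,b])[:,:,::-1])"
```

```text
clock: 6.5
position: [0.5676, 0.365, 0.3947]
orientation: [-0.788, -3.039, 0.004]
force: [0.6, 0.6, 0.6]
grip_width: 0.09
gripper_force: 0.0
clock: 6.7
position: [0.5683, 0.3641, 0.3945]
orientation: [-0.794, -3.038, 0.004]
force: [0.7, -1.4, 0.2]
grip_width: 0.0902
gripper_force: 0.0
```

View pics/c2.png

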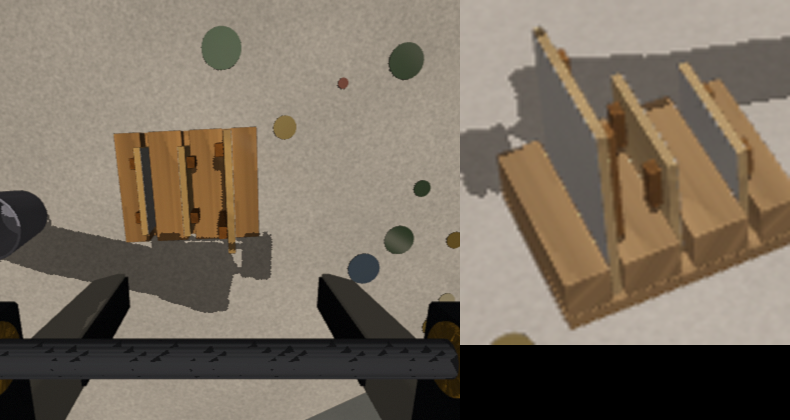

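The left half is the wrist view: the large panel's top edge is a light strip at about px (327–333, 127–252), the rightmost of the three. I'll refine the strip numerically.

```bash
python3 - <<'E'
from h import *
im=cv2.imread('pics/w2.png')[:,:,::-1].astype(int)
for r in (124,128,132,140,160,180,200,220,240,246,250,254): print(r,[int(v) for v in im[r,318:342].sum(1)])
E
```

```text
124 [456, 462, 456, 441, 444, 461, 477, 484, 479, 474, 464, 457, 456, 459, 461, 454, 447, 436, 431, 430, 442, 452, 458, 460]
128 [364, 354, 346, 372, 419, 434, 425, 419, 412, 413, 410, 406, 382, 342, 321, 311, 297, 299, 300, 299, 294, 290, 282, 280]
132 [339, 348, 346, 320, 255, 271, 331, 340, 337, 339, 340, 341, 354, 353, 335, 325, 318, 312, 306, 304, 300, 294, 292, 288]
140 [340, 349, 347, 284, 176, 231, 333, 358, 355, 354, 350, 347, 331, 352, 362, 325, 317, 312, 308, 308, 303, 298, 296, 294]
160 [136, 146, 151, 152, 149, 136, 254, 360, 372, 371, 371, 371, 376, 361, 355, 348, 320, 305, 303, 297, 299, 293, 292, 288]
180 [294, 305, 309, 243, 148, 131, 118, 246, 357, 380, 379, 377, 383, 389, 374, 333, 297, 299, 304, 299, 298, 296, 294, 293]
200 [295, 304, 301, 241, 158, 140, 135, 128, 241, 346, 351, 347, 344, 340, 341, 303, 269, 289, 296, 294, 294, 295, 298, 291]
220 [201, 96, 83, 81, 75, 76, 76, 66, 74, 220, 318, 317, 315, 315, 312, 307, 278, 274, 274, 275, 275, 286, 284, 291]
240 [353, 353, 254, 242, 232, 215, 220, 223, 219, 200, 250, 313, 314, 314, 318, 316, 316, 384, 361, 258, 228, 225, 239, 225]
246 [215, 215, 216, 213, 216, 216, 220, 225, 221, 195, 159, 144, 142, 140, 141, 141, 143, 158, 192, 214, 216, 222, 219, 210]
250 [224, 222, 216, 220, 224, 229, 217, 214, 214, 225, 254, 237, 243, 304, 308, 256, 239, 297, 385, 448, 446, 450, 455, 431]
254 [218, 212, 203, 206, 214, 220, 217, 210, 210, 218, 217, 206, 215, 335, 428, 444, 434, 445, 455, 453, 449, 451, 449, 356]
```

```bash
python3 - <<'E'
from h import *
np.set_printoptions(precision=4,suppress=True)
f=bot.grab_frame('wrist')
a,b=onz(f,326.4,127,.172),onz(f,332.2,245,.172);print(a,b,np.linalg.norm(a-b),(a+b)/2)
d=a-b;print("width az",np.degrees(np.arctan2(d[1],d[0])),"normal az",np.degrees(np.arctan2(d[1],d[0]))-90)
# rack outer right edge at z .048
p,q=onz(f,356.5,127,.048),onz(f,359,237,.048);d=p-q;print(p,q,"rack",np.degrees(np.arctan2(d[1],d[0]))-90)
for n,(u,v) in {'topcam':(132,226)}.items():
  t=bot.grab_frame('top');print([proj(t,x) for x in(a,b)])
s=bot.grab_frame('side');print([proj(s,x) for x in(a,b)])
st=bot.state();y=R.from_rotvec(st['orientation']).as_matrix()[:,1];print("tool y az",np.degrees(np.arctan2(y[1],y[0])))
m=(a+b)/2;print(totool([m[0]-st['position'][0],m[1]-st['position'][1],.148-st['position'][2]]),st['position'])
E
```

```text
[0.4991 0.4054 0.172 ] [0.6091 0.3507 0.172 ] 0.1228506216533033 [0.5541 0.3781 0.172 ]
width az 153.5672955651291 normal az 63.567295565129086
[0.5158 0.4424 0.048 ] [0.6497 0.3747 0.048 ] rack 63.16783920735932
[array([115.4241, 251.7484]), array([143.9006, 201.8127])]
[array([227.3843, 330.2269]), array([206.4887, 295.3943])]
tool y az 60.43596496406657
[0.0223 0.0062 0.248 ] [0.5703 0.3619 0.396 ]
```

```bash
python3 drive.py '{"moves": [[0.06,0.0197,0.0064,0.03,-0.05],[0.06,0.0197,0.0064,0.08,-0.05],[0.06,0.0197,0.0064,0.13,-0.05],[0.06,0.0197,0.0064,0.17,-0.05],[0.06,0.0197,0.0064,0.2,-0.05],[0.06,0.0197,0.0064,0.2,-0.05]]}';python3 -c "
from h import *
f=bot.grab_frame('wrist');s=bot.grab_frame('side')
a=f['img'][60:480,60:580];b=cv2.resize(s['img'][240:400,170:290],None,fx=2,fy=2,interpolation=cv2.INTER_CUBIC)
b=cv2.copyMakeBorder(b,0,a.shape[0]-b.shape[0],0,0,cv2.BORDER_CONSTANT)
cv2.imwrite('pics/c3.png',np.hstack([a,b])[:,:,::-1])"
```

```text
clock: 7.55
position: [0.5543, 0.375, 0.1909]
orientation: [-0.722, -3.052, 0.014]
force: [-0.0, -0.5, -0.2]
grip_width: 0.0601
gripper_force: 0.0
```

View pics/c3.png

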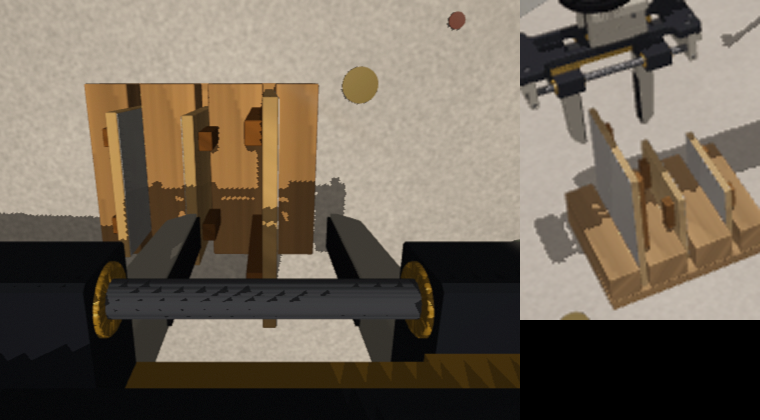

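The fingers straddle the panel: its top edge is at crop x 263–279, rows 97–327, and the fingertips are centred at x≈264.

```bash
python3 - <<'E'
from h import *
np.set_printoptions(precision=4,suppress=True)
f=bot.grab_frame('wrist');st=bot.state()
a,b=onz(f,331,157,.172),onz(f,330,387,.172);m=(a+b)/2;d=a-b
M=R.from_rotvec(st['orientation']).as_matrix();print(m,np.linalg.norm(d),np.degrees(np.arctan2(d[1],d[0]))-90,np.degrees(np.arctan2(M[1,1],M[0,1])),st['position'],totool(m-st['position']))
E
```

```text
[0.5611 0.3806 0.172 ] 0.1329967659922333 63.49358826808739 63.41392802760338 [0.5564 0.3794 0.1981] [-0.0037  0.003   0.0262]
```

```bash
python3 drive.py '{"moves": [[0.05,-0.003,0.003,0.02,0],[0.05,-0.003,0.003,0.04,0],[0.05,-0.003,0.003,0.058,0],[0,-0.003,0.003,0.058,0],[0,-0.003,0.003,0.058,0],[0,-0.003,0.003,0.058,0],[0,-0.003,0.003,0.058,0],[0,-0.003,0.003,0.058,0]]}' 30; python3 drive.py '{"moves": [[0,0,0,0,0],[0,0,0,0,0]]}'
```

```text
clock: 8.5
position: [0.5597, 0.3806, 0.1391]
orientation: [0.72, 3.057, 0.002]
force: [0.1, -0.3, -0.1]
grip_width: 0.0147
gripper_force: 0.0
clock: 8.7
position: [0.5588, 0.3789, 0.1385]
orientation: [-0.721, -3.057, 0.005]
force: [-1.0, -3.6, 4.9]
grip_width: 0.008
gripper_force: 30.0
```

Gripped at 8 mm. Lifting straight up.

```bash
python3 drive.py '{"moves": [[0,0,0,-0.015,0],[0,0,0,-0.03,0],[0,0,0,-0.05,0],[0,0,0,-0.09,0],[0,0,0,-0.13,0],[0,0,0,-0.17,0],[0,0,0,-0.2,0],[0,0,0,-0.2,0]]}'; python3 -c "
from h import *
s=bot.state();print(s['force'],s['position'],totool(np.array([.70,-.2063,.33])-s['position']))"
```

```text
clock: 9.5
position: [0.5603, 0.3834, 0.345]
orientation: [0.719, 3.051, 0.02]
force: [0.5, -0.2, -1.3]
grip_width: 0.008
gripper_force: 30.0
[ 0.47595614 -0.2427764  -1.3385007 ] [0.56032585 0.38335747 0.34498138] [-0.38805971 -0.46555325  0.00995354]
```

```bash
python3 drive.py '{"moves": [[0,-0.02,-0.024,0,0.05],[0,-0.05,-0.06,0,0.13],[0,-0.08,-0.095,0,0.22],[0,-0.11,-0.13,0,0.32],[0,-0.14,-0.165,0,0.42],[0,-0.17,-0.2,0,0.52],[0,-0.2,-0.235,0,0.62],[0,-0.23,-0.27,0,0.72]]}'; python3 -c "
from h import *
s=bot.state();y=R.from_rotvec(s['orientation']).as_matrix()[:,1];print(s['force'],np.degrees(np.arctan2(y[1],y[0])),totool(np.array([.706,-.2063,.345])-s['position']))"
```

```text
clock: 10.3
position: [0.6446, 0.0343, 0.3367]
orientation: [-1.755, -2.604, 0.0]
force: [0.3, -0.8, -2.7]
grip_width: 0.0079
gripper_force: 30.0
[ 0.26531217 -0.81262194 -2.66666361] 22.03335420615529 [-0.24604021 -0.03330017 -0.00841926]
```

```bash
python3 drive.py '{"moves": [[0,-0.035,-0.005,0,0.08],[0,-0.07,-0.01,0,0.16],[0,-0.11,-0.015,0,0.24],[0,-0.15,-0.02,0,0.32],[0,-0.19,-0.025,0,0.395],[0,-0.225,-0.03,0,0.395],[0,-0.246,-0.033,0,0.395],[0,-0.246,-0.033,0,0.395]]}';python3 drive.py '{"moves": [[0,0,0,0,0],[0,0,0,0,0],[0,0,0,0,0]]}'; python3 -c "
from h import *
s=bot.state();y=R.from_rotvec(s['orientation']).as_matrix()[:,1];print(s['position'],np.degrees(np.arctan2(y[1],y[0])))
f=bot.grab_frame('wrist');t=bot.grab_frame('top');d=bot.grab_frame('side');save(f,'w4');save(t,'t4');save(d,'s4')
z=lambda f,r,k:cv2.resize(f['img'][r[0]:r[1],r[2]:r[3]],None,fx=k,fy=k,interpolation=cv2.INTER_CUBIC)
a=z(f,(120,480,200,440),1.6);b=z(t,(130,260,320,450),3);c=z(d,(120,260,270,400),1.5)
W=np.zeros((600,790,3),np.uint8);W[:a.shape[0],:a.shape[1]]=a;W[:b.shape[0],390:780]=b;W[390:600,390:585]=c
cv2.imwrite('pics/c4.png',W[:,:,::-1])"
```

```text
clock: 11.1
position: [0.7067, -0.2096, 0.3348]
orientation: [-2.236, -2.206, 0.006]
force: [-0.8, -1.4, -3.8]
grip_width: 0.008
gripper_force: 30.0
clock: 11.4
position: [0.7073, -0.202, 0.3381]
orientation: [-2.225, -2.217, -0.002]
force: [-0.3, -0.4, -2.3]
grip_width: 0.0077
gripper_force: 30.0
[ 0.70727367 -0.20204977  0.33813116] -0.22880475649208906
```

View pics/c4.png

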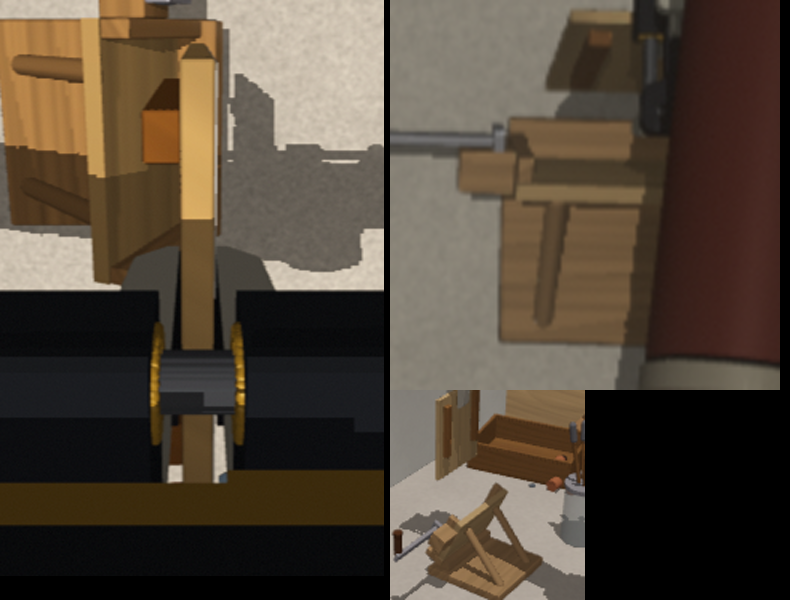

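The wrist crop shows the panel's top edge ending at about (197,58), or px (323,156), with its +y end face above that. The back battens are toward the robot and the pocket is visible below-left.

```bash
python3 - <<'E'
from h import *
np.set_printoptions(precision=4,suppress=True)
f=bot.grab_frame('wrist');st=bot.state();zt=st['position'][2]+.0345
for k in(0,.003): print("top end",onz(f,323,156,zt+k))
print("bottom end",onz(f,(184+212)/2/1.6+200,45/1.6+120,zt-.16))
print(st['position'])
# easel: strips / ledge
print("ledge outer +y corner",onz(f,222/1.6+200,23/1.6+120,.0476), "floor top -y corner", onz(f,94/1.6+200,281/1.6+120,.15),"floor top +y corner",onz(f,82/1.6+200,18/1.6+120,.15))
im=f['img'].astype(int).sum(2)
for r in (144,147,150,153,156,159,162,170): print(r,[int(v) for v in im[r,308:342]])
E
```

```text
top end [ 0.7066 -0.1378  0.3728]
top end [ 0.7066 -0.1377  0.3758]
bottom end [ 0.7071 -0.1388  0.2128]
[ 0.7072 -0.2034  0.3383]
ledge outer +y corner [ 0.7251 -0.127   0.0476] floor top -y corner [ 0.6401 -0.2868  0.15  ] floor top +y corner [ 0.6411 -0.125   0.15  ]
144 [173, 176, 183, 184, 185, 190, 192, 194, 192, 187, 190, 277, 347, 352, 360, 371, 375, 372, 373, 377, 385, 388, 387, 385, 382, 369, 308, 224, 203, 213, 237, 278, 301, 299]
147 [170, 177, 181, 181, 186, 198, 210, 223, 323, 382, 312, 246, 219, 218, 220, 219, 224, 222, 222, 255, 335, 387, 392, 390, 380, 368, 305, 217, 194, 202, 236, 271, 288, 280]
150 [174, 209, 269, 340, 375, 389, 407, 408, 347, 236, 190, 190, 190, 191, 188, 190, 189, 187, 190, 189, 185, 203, 310, 383, 380, 366, 301, 213, 191, 197, 229, 273, 291, 285]
153 [224, 234, 259, 337, 389, 397, 356, 263, 190, 189, 187, 193, 188, 185, 187, 188, 190, 192, 189, 190, 191, 188, 185, 198, 301, 358, 302, 210, 190, 193, 224, 262, 275, 268]
156 [229, 235, 264, 336, 363, 280, 211, 216, 207, 188, 189, 188, 184, 186, 189, 188, 188, 190, 204, 207, 188, 189, 188, 192, 190, 216, 233, 203, 184, 191, 222, 252, 273, 278]
159 [228, 236, 256, 274, 325, 390, 422, 441, 437, 440, 439, 440, 441, 438, 438, 437, 438, 437, 436, 436, 439, 439, 439, 439, 414, 357, 318, 344, 308, 198, 219, 261, 274, 271]
162 [225, 236, 255, 264, 325, 391, 422, 440, 438, 439, 439, 438, 437, 436, 438, 434, 437, 437, 438, 440, 437, 438, 436, 438, 411, 355, 357, 393, 327, 198, 213, 262, 286, 284]
170 [97, 98, 91, 111, 273, 394, 430, 449, 442, 445, 440, 442, 437, 440, 438, 440, 436, 439, 439, 436, 436, 434, 434, 438, 405, 352, 427, 468, 336, 208, 220, 256, 279, 275]
```

```bash
python3 drive.py '{"moves": [[0,-0.0026,-0.001,0.03,0],[0,-0.0026,-0.001,0.06,0],[0,-0.0026,-0.001,0.09,0],[0,-0.0026,-0.001,0.11,0],[0,-0.0026,-0.001,0.125,0],[0,-0.0026,-0.001,0.135,0],[0,-0.0026,-0.001,0.14,0],[0,-0.0026,-0.001,0.14,0]]}'; python3 -c "
from h import *
f=bot.grab_frame('side');p=bot.grab_frame('wrist');save(f,'s5');s=bot.state();print(s['position'],s['force'])
z=lambda f,r,k:cv2.resize(f['img'][r[0]:r[1],r[2]:r[3]],None,fx=k,fy=k,interpolation=cv2.INTER_CUBIC)
a=z(f,(150,270,270,390),3.3);b=z(p,(120,480,200,440),1.6)
W=np.zeros((600,790,3),np.uint8);W[:a.shape[0],:a.shape[1]]=a;W[:b.shape[0],400:784]=b;cv2.imwrite('pics/c5.png',W[:,:,::-1])"
```

```text
clock: 12.4
position: [0.706, -0.2068, 0.1976]
orientation: [-2.229, -2.213, 0.0]
force: [-0.1, -0.2, -2.0]
grip_width: 0.0079
gripper_force: 30.0
[ 0.70674463 -0.2068069   0.19898843] [-0.39355325 -0.0782691  -3.19931205]
```

View pics/c5.png

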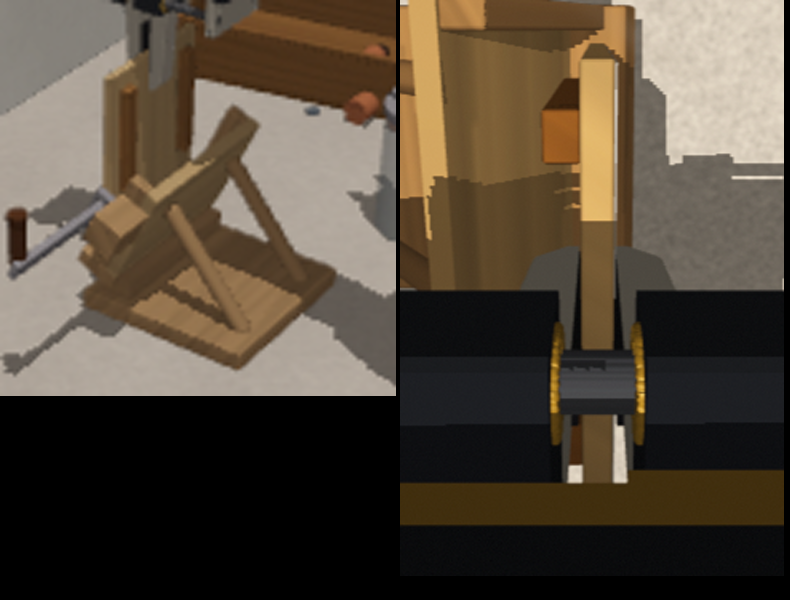

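The panel is vertical just above the ledge, its lower end at about row 45 of the right crop, inside the +y strip at about row 30. I'll lower it slowly until it touches.

```bash
python3 drive.py '{"moves": [[0,0,0,0.003,0],[0,0,0,0.006,0],[0,0,0,0.009,0],[0,0,0,0.009,0]]}'; python3 drive.py '{"moves": [[0,0,0,0.0015,0],[0,0,0,0.003,0],[0,0,0,0.003,0]]}';python3 drive.py '{"moves": [[0,0,0,0.0015,0],[0,0,0,0.003,0],[0,0,0,0.003,0]]}'
```

```text
clock: 12.9
position: [0.7057, -0.2068, 0.1882]
orientation: [-2.228, -2.213, 0.001]
force: [0.2, 0.1, -2.3]
grip_width: 0.0079
gripper_force: 30.0
clock: 13.2
position: [0.706, -0.2068, 0.1856]
orientation: [-2.229, -2.213, 0.0]
force: [-0.2, -0.5, -3.0]
grip_width: 0.0078
gripper_force: 30.0
clock: 13.5
position: [0.7064, -0.2069, 0.1842]
orientation: [2.229, 2.213, 0.001]
force: [-0.0, 0.4, 2.9]
grip_width: 0.008
gripper_force: 30.0
```

```bash
python3 drive.py '{"moves": [[0.02,0,0,0,0],[0.02,0,0,0,0],[0.02,0,0,0,0],[0.03,0,0,0,0],[0.03,0,0,0,0]]}'; python3 drive.py '{"moves": [[0.03,0,-0.006,0,0],[0.03,0,-0.012,0,0],[0.03,0,-0.018,0,0],[0.03,0,-0.024,0,0],[0.03,0,-0.03,0,0],[0.03,0,-0.036,0,0],[0.03,0,-0.042,0,0],[0.03,0,-0.048,0,0]]}'; python3 drive.py '{"moves": [[0.03,0,-0.005,0,0],[0.03,0,-0.01,0,0],[0.03,0,-0.013,0,0],[0.03,0,-0.013,0,0],[0.03,0,-0.013,0,0]]}'
```

```text
clock: 14.0
position: [0.7061, -0.2068, 0.1827]
orientation: [-2.229, -2.214, 0.0]
force: [-0.3, -0.1, -0.9]
grip_width: 0.0287
gripper_force: 0.1
clock: 14.8
position: [0.6575, -0.2065, 0.1829]
orientation: [-2.229, -2.214, 0.0]
force: [-0.6, -0.2, 0.6]
grip_width: 0.03
gripper_force: 0.2
clock: 15.3
position: [0.6454, -0.2063, 0.183]
orientation: [2.229, 2.213, 0.001]
force: [0.3, 0.8, -0.3]
grip_width: 0.0299
gripper_force: 0.0
```

```bash
python3 -c "
from h import *
f=bot.grab_frame('side');p=bot.grab_frame('wrist');s=bot.state();print(s['position'],s['force'])
z=lambda f,r,k:cv2.resize(f['img'][r[0]:r[1],r[2]:r[3]],None,fx=k,fy=k,interpolation=cv2.INTER_CUBIC)
a=z(f,(150,270,270,390),3.3);b=z(p,(100,480,200,440),1.55)
W=np.zeros((600,790,3),np.uint8);W[:a.shape[0],:a.shape[1]]=a;W[:b.shape[0],400:400+b.shape[1]]=b;cv2.imwrite('pics/c6.png',W[:,:,::-1])"
```

```text
[ 0.645432   -0.20626498  0.18291591] [-0.5116665  -0.5366894   0.08412416]
```

View pics/c6.png

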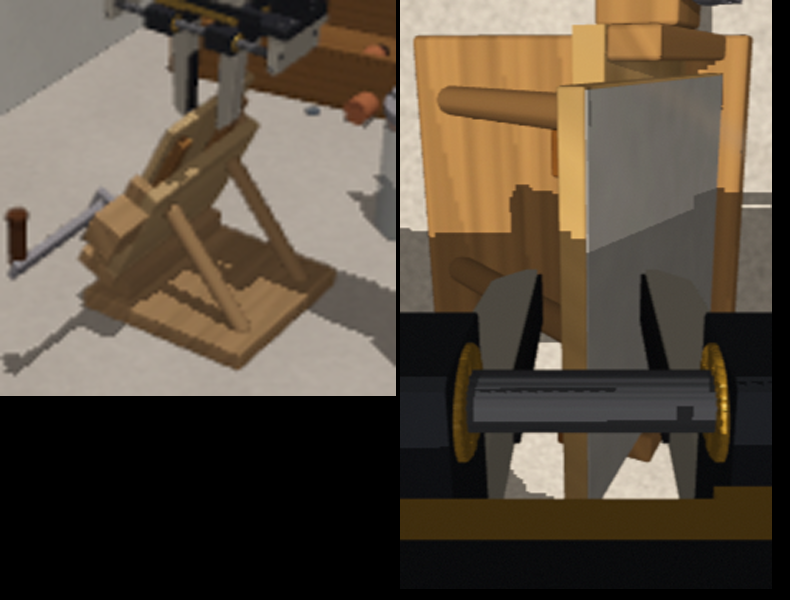

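The panel leans back in the pocket with its white face out; the top edge's +y end spans px (302,156) to (321,156). I'll check that against the seated pose.

```bash
cat >> h.py <<'E'
c,s_=np.cos(np.radians(66)),np.sin(np.radians(66))
P=np.array([[c,0,s_],[0,1,0],[-s_,0,c]]);O=np.array([.691,-.206,.05])
def pk(x,y,z): return O+P@np.array([x,y,z])
E
python3 - <<'E'
from h import *
np.set_printoptions(precision=1,suppress=True)
f=bot.grab_frame('wrist')
for n,q in dict(topback=(-.16,.065,.01),topfront=(-.16,.065,.018),botfront=(0,.065,.018)).items(): print(n,proj(f,pk(*q)))
im=f['img'].astype(int).sum(2)
for r in (150,154,158,165,180,200): print(r,[int(v) for v in im[r,296:330]])
print([int(v) for v in im[160,395:425]]); print([int(v) for v in im[135:170,405]],[int(v) for v in im[140:170,312]])
E
```

```text
topback [297.8 154.4]
topfront [316.4 154.6]
botfront [405.5 146.3]
150 [386, 383, 376, 376, 374, 373, 372, 373, 390, 413, 423, 427, 421, 415, 412, 444, 477, 476, 477, 476, 474, 476, 478, 478, 478, 476, 479, 479, 478, 474, 476, 477, 479, 478]
154 [392, 382, 379, 381, 375, 372, 373, 371, 385, 406, 417, 397, 365, 357, 333, 330, 346, 324, 295, 298, 273, 248, 250, 243, 236, 227, 223, 219, 220, 219, 215, 217, 217, 217]
158 [388, 383, 378, 374, 353, 369, 421, 438, 440, 443, 443, 440, 441, 440, 445, 446, 447, 447, 447, 450, 450, 439, 390, 377, 391, 319, 279, 316, 324, 326, 322, 322, 323, 320]
165 [295, 293, 294, 292, 289, 345, 419, 445, 444, 438, 441, 440, 439, 441, 441, 445, 443, 443, 448, 448, 444, 434, 391, 433, 455, 335, 253, 289, 328, 326, 323, 324, 327, 324]
180 [209, 209, 213, 214, 224, 312, 432, 472, 468, 462, 465, 463, 459, 460, 460, 454, 458, 457, 455, 457, 451, 444, 404, 442, 459, 337, 247, 283, 325, 324, 325, 323, 322, 324]
200 [390, 328, 253, 255, 250, 294, 416, 488, 492, 489, 490, 492, 494, 496, 494, 493, 493, 493, 491, 491, 488, 477, 437, 415, 410, 364, 322, 319, 320, 318, 324, 322, 323, 324]
[296, 296, 295, 294, 295, 295, 296, 292, 296, 296, 296, 297, 269, 325, 402, 403, 410, 415, 422, 429, 428, 430, 425, 419, 406, 394, 366, 294, 204, 224]
[202, 196, 167, 160, 325, 402, 409, 404, 403, 405, 405, 402, 306, 273, 295, 297, 296, 297, 300, 299, 297, 296, 298, 296, 293, 296, 297, 295, 295, 300, 302, 299, 301, 303, 305] [477, 477, 475, 474, 475, 477, 477, 474, 477, 477, 477, 475, 479, 474, 346, 243, 400, 430, 447, 445, 442, 442, 444, 442, 443, 443, 446, 440, 442, 444]
```

```bash
python3 drive.py '{"moves": [[0.05,0,-0.001,0,0],[0.05,0,-0.002,0,0],[0.05,0,-0.002,0,0],[0.05,0,-0.002,-0.02,0],[0.05,0,-0.002,-0.05,0],[0.05,0,-0.002,-0.09,0],[0.05,0,-0.002,-0.1,0],[0.05,0.03,0.01,-0.1,0]]}';python3 drive.py '{"moves": [[0.05,0.045,0.01,0,0],[0.05,0.09,0.02,0,0],[0.05,0.135,0.03,0,0],[0.05,0.18,0.035,0,0],[0.05,0.18,0.035,0,0]]}';python3 -c "
from h import *
s=bot.state();print(totool(np.array([.6905,.0025,.148])-s['position']))
f=bot.grab_frame('wrist')
p=np.array([.6905,.0025,.17]);print(proj(f,p))
im=f['img'].astype(int);m=((im[...,0]<140)&(im[...,0]-im[...,2]>35)&(im[...,0]>1.8*im[...,2])).astype(np.uint8)
n,l,st,ce=cv2.connectedComponentsWithStats(m);print([(st[i].tolist(),ce[i]) for i in range(1,n) if st[i][4]>60])"
```

```text
clock: 16.25
position: [0.6552, -0.1834, 0.2856]
orientation: [2.235, 2.197, -0.003]
force: [-0.7, -0.9, -0.5]
grip_width: 0.0501
gripper_force: 0.0
clock: 16.75
position: [0.6908, 0.015, 0.2822]
orientation: [-2.208, -2.224, -0.008]
force: [0.5, 1.1, 0.3]
grip_width: 0.0498
gripper_force: 0.0
[-0.01366833 -0.00016399  0.13407163]
[324.07907832 251.31510216]
[([561, 0, 72, 307, 4423], array([597.55120959, 139.31471852])), ([328, 311, 25, 28, 355], array([338.98873239, 324.56056338])), ([263, 312, 50, 27, 880], array([286.24659091, 326.95      ])), ([180, 322, 28, 76, 922], array([190.84164859, 359.5824295 ])), ([439, 322, 28, 76, 893], array([454.68197088, 357.70996641])), ([155, 379, 485, 69, 15042], array([398.71287063, 429.86305013]))]
```

```bash
python3 -c "
from h import *
s=bot.state();print(s['position'])
f=bot.grab_frame('wrist');print(proj(f,[.6905,.0025,.17]))
im=f['img'].astype(int)
for r in range(215,300,6): print(r,[''.join('%3d/%d '%(v[0],v[2])) for v in im[r,285:365:6]])"
```

```text
[0.69105488 0.00936361 0.28217108]
[323.78712754 243.56193681]
215 ['189/162 ', '183/155 ', '191/164 ', ' 96/80 ', ' 91/77 ', '176/149 ', '159/136 ', '177/151 ', ' 89/75 ', ' 89/75 ', ' 85/72 ', ' 90/75 ', '181/154 ', '184/155 ']
221 ['189/160 ', '175/148 ', '192/164 ', ' 83/69 ', ' 93/79 ', ' 72/72 ', ' 62/63 ', ' 49/49 ', ' 85/72 ', ' 91/78 ', ' 85/71 ', ' 92/77 ', ' 91/77 ', ' 92/79 ']
227 ['185/156 ', '178/152 ', '178/151 ', ' 88/74 ', ' 89/75 ', ' 54/54 ', ' 19/4 ', ' 21/5 ', ' 86/72 ', ' 87/73 ', ' 85/72 ', ' 90/76 ', ' 88/75 ', ' 87/73 ']
233 ['189/161 ', '180/154 ', '184/157 ', ' 84/70 ', ' 86/72 ', ' 26/16 ', ' 24/4 ', ' 26/5 ', ' 51/38 ', ' 88/74 ', ' 89/75 ', ' 89/75 ', ' 90/75 ', ' 91/77 ']
239 ['189/160 ', '188/159 ', '186/157 ', ' 93/78 ', ' 90/75 ', ' 29/7 ', ' 30/6 ', ' 31/8 ', ' 30/6 ', ' 87/72 ', ' 89/74 ', ' 90/75 ', ' 89/75 ', ' 92/78 ']
245 ['189/161 ', '180/153 ', '189/161 ', ' 94/79 ', ' 89/75 ', ' 30/8 ', ' 29/6 ', ' 31/6 ', ' 31/6 ', ' 93/79 ', ' 92/77 ', ' 90/76 ', ' 89/75 ', ' 91/76 ']
251 ['179/152 ', '185/158 ', '191/162 ', ' 93/78 ', ' 94/79 ', ' 35/23 '
[... 664 characters left out ...]
 87/73 ', ' 88/75 ', ' 90/77 ', ' 94/79 ', ' 94/78 ', ' 87/73 ']
281 [' 94/79 ', ' 92/77 ', ' 89/75 ', ' 90/75 ', ' 91/77 ', ' 59/59 ', ' 54/56 ', ' 61/57 ', ' 93/78 ', ' 92/77 ', ' 86/72 ', ' 91/76 ', ' 88/75 ', ' 85/72 ']
287 [' 87/73 ', ' 90/76 ', ' 96/80 ', ' 93/77 ', ' 97/82 ', ' 58/59 ', ' 53/54 ', ' 59/55 ', ' 88/74 ', ' 92/77 ', ' 90/75 ', ' 94/79 ', ' 89/75 ', ' 91/75 ']
293 [' 92/77 ', ' 87/73 ', ' 89/76 ', ' 89/75 ', ' 91/75 ', ' 57/58 ', ' 53/55 ', ' 65/59 ', ' 88/75 ', ' 90/75 ', ' 89/74 ', ' 91/77 ', ' 86/73 ', ' 91/76 ']
299 [' 92/77 ', ' 95/80 ', ' 90/76 ', ' 91/77 ', ' 90/76 ', ' 57/59 ', ' 53/54 ', ' 63/56 ', ' 88/73 ', ' 87/74 ', ' 92/77 ', ' 94/79 ', ' 89/75 ', ' 84/70 ']
```

The knob shows at (324,243) as predicted, so I'll pinch it and push in.

```bash
python3 drive.py '{"moves": [[0.05,-0.006,0,0.04,0],[0.05,-0.006,0,0.08,0],[0.05,-0.006,0,0.11,0],[0.05,-0.006,0,0.134,0],[0.01,-0.006,0,0.134,0],[0.01,-0.006,0,0.134,0],[0.01,-0.006,0,0.134,0],[0.01,-0.006,0,0.134,0]]}' 25; python3 drive.py '{"moves": [[0.01,0,0,0,0],[0.01,0,0,0,0],[0.01,0,0,0,0],[0.01,0,0,0,0]]}'
```

```text
clock: 17.65
position: [0.6927, -0.0029, 0.151]
orientation: [2.228, 2.211, 0.004]
force: [-0.0, -0.1, 0.1]
grip_width: 0.0224
gripper_force: 0.0
clock: 18.05
position: [0.6916, -0.0028, 0.1506]
orientation: [2.228, 2.213, 0.001]
force: [-3.0, -1.1, 5.2]
grip_width: 0.0173
gripper_force: 25.0
```

```bash
python3 drive.py '{"moves": [[0.01,-0.012,0,0,0],[0.01,-0.024,0,0,0],[0.01,-0.036,0,0,0],[0.01,-0.048,0,0,0],[0.01,-0.06,0,0,0],[0.01,-0.068,0,0,0],[0.01,-0.071,0,0,0],[0.01,-0.071,0,0,0]]}'
```

```text
clock: 18.85
position: [0.6914, -0.0729, 0.1506]
orientation: [-2.229, -2.213, -0.004]
force: [-3.3, 0.9, 6.8]
grip_width: 0.0177
gripper_force: 25.0
```

```bash
python3 drive.py '{"moves": [[0.05,0,0,0,0],[0.05,0,0,0,0],[0.05,0,0,0,0],[0.05,0,0,-0.03,0],[0.05,0,0,-0.08,0],[0.05,0,0,-0.13,0],[0.05,0,0,-0.18,0],[0.05,0,0,-0.2,0]]}';python3 drive.py '{"moves": [[0.05,0,0,0,0],[0.05,0,0,0,0],[0.05,0,0,0,0]]}';python3 - <<'E'
from h import *
np.set_printoptions(precision=4,suppress=True)
f=bot.grab_frame('wrist');im=f['img'].astype(int)
for th in(140,):
  m=((im[...,0]<th)&(im[...,0]>2.5*im[...,2])).astype(np.uint8);n,l,st,ce=cv2.connectedComponentsWithStats(m)
  print("exp knob",proj(f,[.6905,-.0665,.17]));print([(st[i].tolist(),ce[i],onz(f,*ce[i],.17)[:2]) for i in range(1,n) if 60<st[i][4]<1200])
for n,q in dict(tb=(-.16,.065,.01),tf=(-.16,.065,.018),bf=(0,.065,.018),tfm=(-.16,-.065,.018),bfm=(0,-.065,.018),barend=(-.07,.021,.03)).items(): print(n,proj(f,pk(*q)))
s=im.sum(2);v=int(proj(f,pk(-.08,-.03,.018))[1]);print(v,[int(x) for x in s[v,270:400:3]])
g=im.max(2)-im.min(2);
m=((g<14)&(s>230)&(s<480)).astype(np.uint8);m[:, :260]=0;m[:,420:]=0;n,l,st,ce=cv2.connectedComponentsWithStats(m);print([st[i].tolist() for i in range(1,n) if st[i][4]>150])
u,v=proj(f,pk(-.07,.021,.03)).astype(int);print([im[r,u].tolist() for r in range(v-14,v+15,3)])
print(bot.state()['force'],bot.state()['clock'])
E
```

```text
clock: 19.65
position: [0.6928, -0.0738, 0.3552]
orientation: [2.225, 2.208, 0.011]
force: [0.4, -0.3, 0.3]
grip_width: 0.0501
gripper_force: 0.0
clock: 19.95
position: [0.6902, -0.0741, 0.3459]
orientation: [-2.227, -2.211, 0.006]
force: [0.3, 0.3, -0.8]
grip_width: 0.0499
gripper_force: 0.0
exp knob [325.4812 209.5188]
[([577, 2, 40, 11, 245], array([596.2939,   8.2   ]), array([0.9111, 0.0981])), ([572, 14, 43, 39, 1173], array([592.4578,  32.7852]), array([0.9112, 0.0801])), ([570, 54, 38, 11, 219], array([587.8082,  58.1233]), array([0.9107, 0.0609])), ([569, 68, 37, 8, 150], array([589.3933,  70.9867]), array([0.9138, 0.051 ])), ([579, 82, 24, 25, 374], array([592.369 ,  91.3556]), array([0.9191, 0.0348])), ([558, 118, 37, 25, 648], array([574.9259, 130.625 ]), array([0.9096, 0.0026])), ([555, 153, 36, 10, 194], array([572.268 , 158.1031]), array([ 0.9111, -0.021 ])), ([223, 227, 63, 5, 166], array([255.1145, 228.9217]), array([ 0.6241, -0.0847])), ([330, 228, 22, 110, 760], array([344.4618, 268.6434]), array([ 0.7086, -0.1246])), ([544, 229, 34, 10, 151], array([560.8079, 231.
[... 330 characters left out ...]
387.6179]), array([ 0.6735, -0.2578])), ([26, 435, 12, 13, 127], array([ 31.4882, 441.2835]), array([ 0.3622, -0.3264]))]
tb [264.4261 297.3559]
tf [272.0198 298.8223]
bf [339.0361 251.035 ]
tfm [277.4448 421.1817]
bfm [338.5776 342.6064]
barend [325.4307 306.4158]
348 [79, 72, 71, 67, 78, 70, 74, 78, 71, 69, 74, 76, 75, 70, 118, 114, 114, 117, 113, 113, 112, 118, 117, 115, 112, 117, 115, 114, 118, 117, 115, 118, 116, 116, 117, 116, 114, 115, 117, 119, 118, 119, 115, 114]
[[285, 300, 54, 38, 1031], [278, 380, 32, 40, 628]]
[[47, 46, 48], [48, 47, 49], [47, 47, 48], [48, 46, 48], [47, 46, 48], [59, 57, 56], [88, 85, 80], [89, 86, 80], [90, 86, 81], [91, 88, 83]]
[ 0.056   0.1058 -0.1552] 20.0
```

The bar's end is at row ~307 against 306.4 expected, so the bolt is fully in. One last check of the panel's top corner before handing in.

```bash
python3 - <<'E'
from h import *
f=bot.grab_frame('wrist');s=f['img'].astype(int).sum(2)
for r in (292,296,300,304,310,320): print(r,[int(v) for v in s[r,254:290]])
d=bot.grab_frame('side');s=d['img'].astype(int)
for q in((-.16,.065,.01),(-.16,-.065,.01),(-.16,.065,.018)):
  u,v=proj(d,pk(*q));print(u,v,[int(x) for x in s.sum(2)[int(v)-8:int(v)+9,int(u)+2]])
E
```

```text
292 [176, 177, 177, 174, 178, 169, 145, 84, 20, 13, 22, 18, 22, 23, 11, 21, 39, 112, 149, 141, 139, 146, 148, 149, 145, 150, 151, 150, 156, 166, 177, 189, 196, 198, 192, 192]
296 [175, 176, 177, 169, 153, 101, 28, 22, 21, 19, 15, 19, 20, 23, 15, 18, 36, 99, 128, 136, 134, 141, 147, 156, 165, 189, 198, 195, 200, 196, 198, 196, 195, 197, 197, 200]
300 [175, 173, 160, 115, 49, 20, 19, 16, 26, 17, 20, 18, 21, 15, 11, 12, 30, 126, 184, 187, 195, 201, 206, 204, 203, 200, 199, 205, 198, 198, 198, 198, 195, 194, 192, 191]
304 [168, 139, 86, 32, 17, 28, 20, 17, 20, 15, 23, 19, 24, 22, 20, 21, 24, 100, 163, 186, 195, 201, 203, 203, 202, 203, 201, 200, 195, 200, 198, 200, 198, 198, 195, 196]
310 [50, 17, 19, 20, 23, 16, 20, 26, 7, 18, 18, 20, 18, 19, 14, 29, 102, 167, 187, 184, 193, 200, 203, 203, 204, 202, 205, 198, 201, 196, 196, 198, 200, 197, 198, 199]
320 [24, 17, 18, 14, 20, 18, 21, 16, 14, 10, 19, 18, 30, 135, 195, 204, 201, 203, 204, 206, 214, 210, 197, 196, 196, 198, 200, 199, 202, 201, 202, 203, 198, 200, 202, 200]
322.55266654752023 190.38593115506941 [500, 498, 496, 496, 332, 249, 241, 219, 197, 169, 153, 149, 143, 141, 134, 127, 121]
347.411911631154 172.5108605313286 [144, 145, 151, 153, 155, 148, 148, 156, 154, 146, 156, 147, 129, 134, 473, 494, 492]
320.405764668122 188.57541538021815 [496, 497, 494, 491, 491, 492, 495, 409, 266, 227, 218, 187, 191, 177, 162, 151, 150]
```

```bash
python3 -c "
from workcell import bot
print(bot.sign_off())"
```

```text
the job is handed in; nothing more can be done
None
```

The large panel is in the easel pocket, white face out, with the bolt pushed fully back across it, and the job was handed in at about 20 s; my camera checks fit a seated panel to about 2 mm, but the sign-off returned no verdict.

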